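Carry a covered tin shut, then tip its carton into the tray

TASK

Bring the covered metal tin over to the middle of the flat grey mat, pinching its loose sliding cover shut with your fingers all the way, and let go of it there. Then slide the cover back, take the tin again so that your fingers hold the cover open, and tip the small carton out over the sloped nose into the shallow metal tray without ever touching the carton. Finally stand the empty tin upright on the middle of the mat again and let go, leaving the other things on the bench alone.

Things in the scene. Friction and masses are not known exactly. Their poses are not given: they have to be found in the camera images.
- tin: Plain metal box, 136 mm long (its x), 54 mm wide (its y), 36 mm high without cover; walls and floor 3 mm; 0.25 to 0.4 kg in all. Origin: centre of its underside; z up. It starts on the bench, nose (+x end) roughly away from the robot. Its -x end wall is upright; its +y wall is covered by the cover's flap.
- cover (a joint): Cover of the tin: 0 = shut, grows to 0.085 m as it slides back towards the tin's -x end, overhanging it. It cannot lift off. No catch: it stays where left while the tin stands level (0.15 N friction) but slides by its own weight (0.06 kg) when the tin is tipped (nose down: it falls shut) or jolted. A 3 mm plate as long as the tin, top 39 mm above the tin's underside.
- cover_flap (a point): Middle of the cover's 3 mm flap, turned down outside the tin's +y wall, from 39 to 17 mm above the underside, the cover's whole length. Fingers closed across the tin (57 mm with flap) where the flap lies press flap and opposite wall, locking cover to tin. With the cover back by q mm the flap covers tin x = -68-q to 68-q; this point is at tin x = -q, 28 mm up.
- cover_rib (a point): Top middle of the raised rib on the cover, 53 mm above the tin's underside. The rib is 12 mm thick along the sliding direction (tin x), 32 mm long across it, 14 mm high above the cover plate; cover shut, it lies at tin x = +25 mm on the centre line; it moves with the cover. Pinch or push it to slide the cover.
- tin_nose (a point): Middle of the rim at the nose end: tin x = +68 mm, 36 mm above the underside. The inner end wall at the nose is a ramp rising at 30 degrees from the floor (57 mm long in x) to this rim: with the cover back and the nose tipped down by about 75 degrees or more, the contents slide out over it and fall some 20 to 80 mm beyond it, in the direction the nose pointed.
- carton: Small flat white carton, 70 x 42 x 12 mm, 0.03 kg, lying flat on the tin's floor, long side along the tin; hidden under the cover at the start. Origin: centre of its underside. Not to be touched by the fingers.
- mat: Flat grey mat, fixed, 150 mm (its x) by 180 mm (its y), 3 mm thick, about in the middle before the robot. Origin: centre of its underside, on the bench.
- tray: Shallow open tray of bare metal, fixed, 150 mm (its x) by 190 mm (its y), rim 38 mm high, walls and floor 3 mm. Origin: centre of its underside. It stands to the left or to the right of the mat; the tin starts on the other side.
- bottle_amber: Bystander: brown bottle with a black cap, 58 mm across and 112 mm tall, beyond the mat. Origin: centre of its underside.
- tape_roll: Bystander: roll of white tape lying flat, 65 mm across, 19 mm high. Origin: centre of its underside.
- driver: Bystander: screwdriver with a red handle, 156 mm long, 19 mm high, lying flat. Origin: centre of its underside.
Mind the look-alikes: they are no part of the job. What is meant by the tin is not green or turquoise, and is the smaller of those in its own colour.

How it is judged:
By the outcome, as a careful person would: the job done as asked, in the order asked, and still so for the second after the job is handed in, with the robot touching nothing.
It also fails if it takes over 72 s, if anything falls off the work surface, if the arm or the gripper's body presses on something with over 40 N, if the wrist force passes 120 N, or if a joint passes its speed limit or range.

ROBOT

A 7-joint arm with a two-finger parallel gripper is mounted at the origin on a cart in front of the work surface, level with it; the furniture and walls round the work are solid. World frame = base frame: x ahead of the robot, y to its left, z up, the work surface at z = 0. Lengths are in mm, angles in rad, forces in N, time in s.
With the tool pointing down it reaches from about 350 to 900 mm from the base axis. Payload 19.9 kg.
Tool frame: the origin (TCP) lies midway between the tips of the shut fingers; the grasp point (between the pads) lies 19 mm behind it; z points along the fingers, y is the line along which they close (so a half turn about z gives the same grasp; the last joint's range is limited). The gripper opens to 85 mm and grips with 20 to 120 N. Pads are 22 mm wide; open, the fingers measure 114 mm over their backs; the gripper's body (76 mm by 85 mm) begins 54 mm behind the grasp point. The pads swing forward as they close: fully open they stand 13 mm farther back than shut.
Start: joints at [1.224, 0.417, -0.01, 1.614, 0.005, 1.111, -0.053], TCP at [187.559, -596.174, 231.26] pointing down, gripper open.
Joint ranges: [-2.81, 2.81], [-0.39, 2.02], [-1.27, 1.25], [0.06, 2.57], [-1.19, 4.33], [0.19, 2], [-2.82, 2.82]. Speed limits (rad/s): [1.89, 1.89, 2.39, 2.39, 3.01, 3.01, 3.01].

INTERFACE

Orientations are given as [roll, pitch, yaw] about the fixed x, y, z axes, in that order (R = Rz(yaw) Ry(pitch) Rx(roll)).
In Python, from bench import telemetry, get_image, camera_params, bot gives the robot as it stands.
- The arm moves only by the tool carry_out, never from a script. Its argument "targets" is a list of rows, each an object with "translation": the shift along the tool's x, y, z in cm, a list of three; "angular": the turn, a rotation vector about the tool's x, y, z in degrees, a list of three; "hand": the finger opening in cm, from 0 to 8.54. In form: [{"translation": [tx, ty, tz], "angular": [rx, ry, rz], "hand": hand}, ...]. A call has 1 to 12 rows; each row shifts and turns the commanded pose from where the row before left it, along the tool's axes as they then stand; what a row does not reach is not made up. A row lasts 1/10 s, in which the tool goes at most 50 mm and 8.59 degrees, less where a joint would pass 70% of its speed; a pose out of reach is approached as far as the arm can. A call is refused whole if a number of a shift passes 5 or a number of a turn 8.59, either way. A call with a gripper value outside its range is refused whole. The fingers move at their own pace and stop on an object; the grip force is fixed at half the most. Time passes only in rows, so rows that do not move let the fingers close. It gives the time, the measured TCP pose, the force and the opening at its end, in the units of the state.
- telemetry.sense(): the state, without advancing time (a new reading comes with each control period).
- get_image(name): name is "scene" or "top" or "wrist"; returns the picture (400x640x3 uint8, blue, green, red); there is no depth.
- camera_params(name): a dict with "mtx" (3x3 intrinsics, pixels), "cam_to_world" (4x4, takes a point from camera to world coordinates). Camera axes: x right, y down, z forward; pixel columns grow to the right and rows downward; lengths in mm; the calibration is good to about 2 mm. A picture is of the moment at which its call begins: read the wrist's pose just before it. camera_params takes no time and is no camera call; for the wrist camera it gives the pose at the moment of the call.
- bot.job_done(): hands the job in, once; it reports no verdict.
The state is a dict: "t": time; "joints": joint angles; "qvel": joint speeds; "tau": joint torques, N m; "tcp_pos": TCP position; "orientation": TCP orientation; "ft_force": force on the tool from outside, world axes, zero at the start; "ft_torque": the same for the moment, N m; "grip_width": finger opening in mm.
Only numpy, scipy, OpenCV 4.12 (cv2) and the standard library are available. Lean on these libraries where they do the work, as an engineer would, in place of code of your own. Each camera call takes 0.05 s, during which the arm holds its last target. There are 200 camera calls.

## Working session

There is one attempt and no reset: what is moved stays moved. The work goes in short steps, Python scripts to look and compute and a tool call to move; the robot and the scene stay as the last step left them, time stands still between calls to the robot, and variables do not carry over. Pictures are saved under pics/ and viewed, on a budget of 10 in all, crops included, one or two more only if the job needs it, and the job is handed in when it is done.

Besides the shell and the picture viewer there is one more tool, called after "Call:" in YAML: its name, and indented under it one key for each argument. carry_out: Moves the arm, as the interface text tells. Its arguments: {"type":"object","properties":{"targets":{"type":"array"}},"required":["targets"]}

```bash
mkdir -p pics; ls; python3 - <<'E'
from bench import telemetry, get_image, camera_params, bot
import cv2,numpy as np
print(telemetry.sense())
for n in ("top","scene"):
    im=get_image(n); cv2.imwrite(f"pics/{n}0.png",im)
    p=camera_params(n); print(n,np.round(p["mtx"],1).tolist(),np.round(p["cam_to_world"],3).tolist())
E
```

```text
pics
{'t': 0.0, 'joints': array([ 1.22450727,  0.41797777, -0.0103482 ,  1.614177  ,  0.00469013,
        1.11069726, -0.05301882]), 'qvel': array([-0.00116813,  0.00042908, -0.00139121, -0.00089123, -0.00100607,
        0.00193616,  0.0004307 ]), 'tau': array([ 6.16838606e-04, -8.64451933e+01,  6.79238308e-01, -4.34902275e+01,
        1.90960884e-02,  7.39041570e-03,  4.80774179e-05]), 'tcp_pos': array([ 187.47026765, -595.85409888,  230.65649816]), 'orientation': array([-3.14035922e+00,  6.48605557e-05,  3.04815469e-01]), 'ft_force': array([ 0.3342849 , -0.79512816,  0.25620107]), 'ft_torque': array([-0.01199722,  0.00655601, -0.0275616 ]), 'grip_width': 85.2729500215764}
top [[477.3, 0.0, 317.0], [0.0, 477.3, 198.6], [0.0, 0.0, 1.0]] [[-0.02, -0.975, 0.221, 236.826], [-1.0, 0.019, -0.005, -206.802], [0.0, -0.221, -0.975, 1591.643], [0.0, 0.0, 0.0, 1.0]]
scene [[485.0, 0.0, 323.3], [0.0, 485.0, 190.9], [0.0, 0.0, 1.0]] [[0.719, -0.454, 0.527, -473.337], [-0.695, -0.478, 0.537, -1273.415], [0.008, -0.752, -0.659, 1400.546], [0.0, 0.0, 0.0, 1.0]]
```

View pics/top0.png

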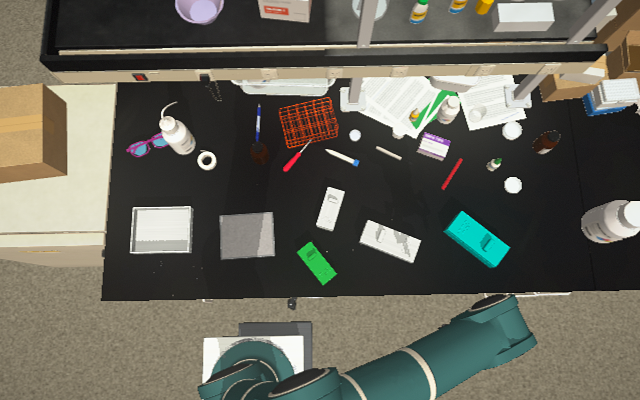

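View pics/scene0.png

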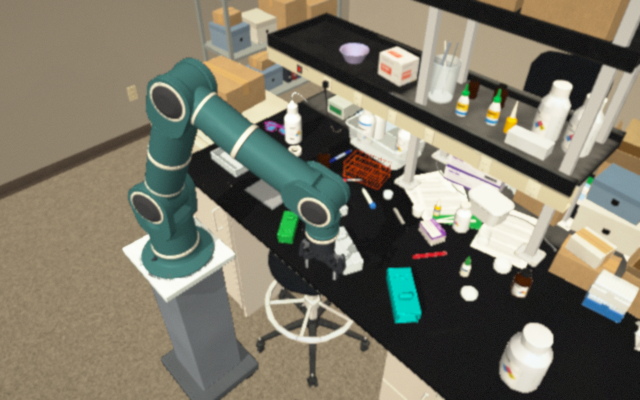

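Top view: candidate boxes are green (317,263), turquoise (477,240), and two bare-metal ones at (330,208) and (390,241). The smaller metal one at (330,208) fits the description. The mat is at (247,235) and the tray at (161,230). I'll confirm with an enlarged crop.

```bash
cat > h.py <<'E'
from bench import telemetry, get_image, camera_params, bot
import cv2,numpy as np
from scipy.spatial.transform import Rotation as R
def pix2w(n,uv,z):
    p=camera_params(n);T=p["cam_to_world"];d=T[:3,:3]@np.linalg.solve(p["mtx"],[uv[0],uv[1],1.]);o=T[:3,3]
    return o+d*(z-o[2])/d[2]
def w2pix(n,X):
    p=camera_params(n);T=p["cam_to_world"];c=T[:3,:3].T@(np.asarray(X,float)-T[:3,3]);q=p["mtx"]@c;return q[:2]/q[2]
def pose():
    s=telemetry.sense();return s,s["tcp_pos"],R.from_euler("xyz",s["orientation"])
E
python3 - <<'E'
from h import *
im=cv2.imread("pics/top0.png")
cv2.imwrite("pics/crop1.png",cv2.resize(im[180:280,290:430],None,fx=5.5,fy=5.5,interpolation=cv2.INTER_CUBIC))
g=cv2.cvtColor(im,cv2.COLOR_BGR2GRAY)
for nm,(u,v),lo,z in (("tin",(330,208),110,39),("big",(390,241),110,39),("mat",(247,235),60,3),("tray",(161,230),60,38),("green",(317,263),60,39)):
    m=(im.max(2)>lo).astype(np.uint8)
    n,l,st,c=cv2.connectedComponentsWithStats(m)
    k=l[v,u]; 
    if k==0: print(nm,"bg");continue
    pts=np.argwhere(l==k)[:,::-1].astype(np.float32)
    b=cv2.boxPoints(cv2.minAreaRect(pts)); W=np.array([pix2w("top",q,z)[:2] for q in b])
    print(nm,b.round(1).tolist(),W.round(0).tolist(),W.mean(0).round(1),np.linalg.norm(W[1]-W[0]).round(),np.linalg.norm(W[2]-W[1]).round())
E
```

```text
tin [[314.79998779296875, 225.8000030517578], [327.3999938964844, 185.6999969482422], [344.8999938964844, 191.1999969482422], [332.29998779296875, 231.3000030517578]] [[497.0, -205.0], [633.0, -250.0], [613.0, -308.0], [478.0, -262.0]] [ 555.3 -256.1] 143.0 62.0
big [[358.1000061035156, 242.0], [367.20001220703125, 218.8000030517578], [421.3999938964844, 240.10000610351562], [412.29998779296875, 263.29998779296875]] [[441.0, -345.0], [517.0, -378.0], [443.0, -553.0], [368.0, -518.0]] [ 442.4 -448.7] 83.0 190.0
mat [[217.6999969482422, 214.5], [272.70001220703125, 211.39999389648438], [275.20001220703125, 256.20001220703125], [220.1999969482422, 259.29998779296875]] [[549.0, 123.0], [556.0, -63.0], [404.0, -71.0], [397.0, 111.0]] [476.5  25. ] 186.0 152.0
tray [[129.0, 206.0], [193.0, 206.0], [193.0, 254.0], [129.0, 254.0]] [[577.0, 412.0], [572.0, 199.0], [413.0, 193.0], [417.0, 401.0]] [494.6 301.1] 213.0 160.0
green [[295.3999938964844, 252.0], [310.6000061035156, 240.0], [337.70001220703125, 273.8999938964844], [322.6000061035156, 286.0]] [[412.0, -140.0], [451.0, -190.0], [339.0, -276.0], [302.0, -226.0]] [ 376.1 -208. ] 63.0 141.0
```

View pics/crop1.png

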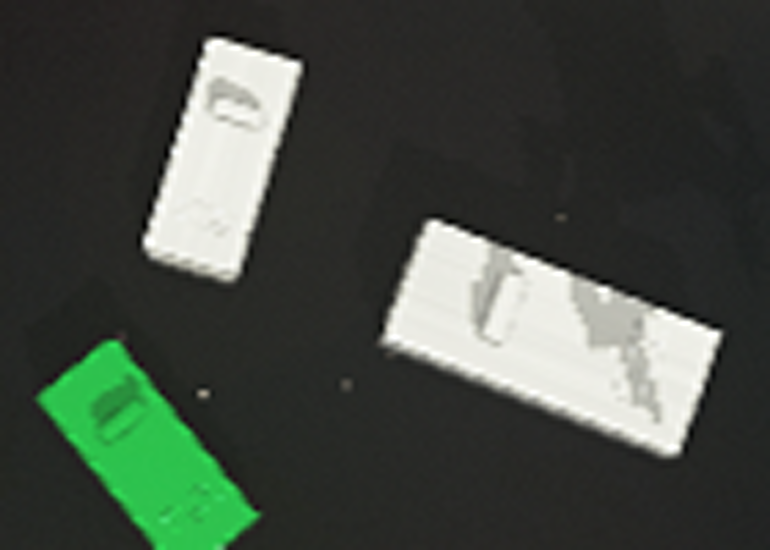

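The crop confirms the tin as the smaller bare-metal box, with its far edge at (328,187)–(345,191) and its rib toward the far end, so the nose points away. Next I'll work out the approach shift.

```bash
cat >> h.py <<'E'
def delta(target,yaw):
    """shift in tool axes (cm) to a world target, and turn (deg, tool rotvec) to a down-pointing pose of that yaw"""
    s,p,r=pose(); g=R.from_euler("xyz",[np.pi,0,yaw])
    return (r.inv().apply(np.array(target)-p)/10).round(2),np.degrees((r.inv()*g).as_rotvec()).round(2)
E
python3 - <<'E'
from h import *
im=cv2.imread("pics/top0.png")
f1=pix2w("top",(327.6,186.9),39);f2=pix2w("top",(344.9,191.5),39);n1=pix2w("top",(316.4,224.2),39)
print(f1,f2,n1)
yaw=np.arctan2(*(f1-n1)[[1,0]]);print("yaw",yaw)
c=(f1+f2)/2-68*np.array([np.cos(yaw),np.sin(yaw),0]);print(c)
print(delta([c[0]-30*np.cos(yaw),c[1]-30*np.sin(yaw),200],yaw))
E
```

```text
[ 628.69018168 -250.33938408   39.        ] [ 611.66283529 -307.84143153   39.        ] [ 502.695894   -210.27957832   39.        ]
yaw -0.3078416980876546
[ 555.37320481 -258.48623752   39.        ]
(array([ 42.77, -22.87,   3.09]), array([-6.00e-02,  2.00e-02,  3.51e+01]))
```

Call:
carry_out:
  targets:
    - {"translation": [3.9, -2.08, 0.28], "angular": [0, 0, 0], "hand": 8.5}
    - {"translation": [3.9, -2.08, 0.28], "angular": [0, 0, 0], "hand": 8.5}
    - {"translation": [3.9, -2.08, 0.28], "angular": [0, 0, 0], "hand": 8.5}
    - {"translation": [3.9, -2.08, 0.28], "angular": [0, 0, 0], "hand": 8.5}
    - {"translation": [3.9, -2.08, 0.28], "angular": [0, 0, 0], "hand": 8.5}
    - {"translation": [3.9, -2.08, 0.28], "angular": [0, 0, 0], "hand": 8.5}
    - {"translation": [3.9, -2.08, 0.28], "angular": [0, 0, 0], "hand": 8.5}
    - {"translation": [3.9, -2.08, 0.28], "angular": [0, 0, 0], "hand": 8.5}
    - {"translation": [3.9, -2.08, 0.28], "angular": [0, 0, 0], "hand": 8.5}
    - {"translation": [3.9, -2.08, 0.28], "angular": [0, 0, 0], "hand": 8.5}
    - {"translation": [3.8, -2.08, 0.28], "angular": [0, 0, 0], "hand": 8.5}
    - {"translation": [0, 0, 0], "angular": [0, 0, 7], "hand": 8.5}

```text
t: 1.3
tcp_pos: [530.5, -243.8, 199.7]
orientation: [-3.139, -0.001, 0.19]
ft_force: [-0.6, 0.5, -0.1]
grip_width: 85.0
```

Call:
carry_out:
  targets:
    - {"translation": [0, 0, 0], "angular": [0, 0, 7], "hand": 8.5}
    - {"translation": [0, 0, 0], "angular": [0, 0, 7], "hand": 8.5}
    - {"translation": [0, 0, 0], "angular": [0, 0, 7], "hand": 8.5}
    - {"translation": [0, 0, 0], "angular": [0, 0, 7], "hand": 8.5}
    - {"translation": [0, 0, 0], "angular": [0, 0, 0], "hand": 8.5}
    - {"translation": [0, 0, 0], "angular": [0, 0, 0], "hand": 8.5}

```text
t: 1.9
tcp_pos: [527.1, -249.3, 200.3]
orientation: [-3.142, 0.0, -0.302]
ft_force: [0.1, 0.2, -0.2]
grip_width: 85.0
```

```bash
python3 - <<'E'
from h import *
s=telemetry.sense();print(s["t"],s["joints"].round(3).tolist(),s["tcp_pos"].round(1),s["orientation"].round(4))
im=get_image("wrist");cv2.imwrite("pics/w1.png",im);p=camera_params("wrist")
np.savez("w1.npz",T=p["cam_to_world"],K=p["mtx"])
print(p["mtx"].round(1).tolist(),p["cam_to_world"].round(3).tolist())
for h in((0,28.5),(0,-28.5)):pass
E
```

```text
1.9 [0.469, 0.377, -0.101, 1.75, 0.044, 1.018, -1.521] [ 527.1 -249.3  200.3] [-3.1416e+00  5.0000e-04 -3.0210e-01]
[[302.3, 0.0, 319.3], [0.0, 302.3, 199.1], [0.0, 0.0, 1.0]] [[-0.297, -0.916, -0.269, 597.439], [-0.955, 0.285, 0.084, -271.408], [-0.0, 0.281, -0.96, 342.304], [0.0, 0.0, 0.0, 1.0]]
```

View pics/w1.png

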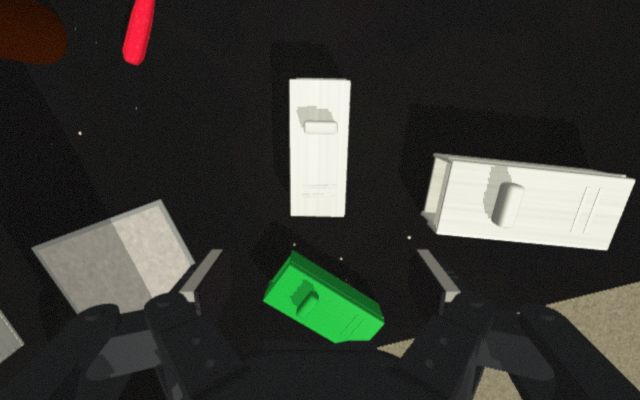

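The wrist picture shows the tin at (290,79)–(350,79) far and (291,216)–(345,216) near, with the rib at (320,127). The green box nearby at (325,300) is clear of the grasp.

```bash
python3 - <<'E'
from h import *
im=cv2.imread("pics/w1.png");g=im.max(2)
m=(g>140).astype(np.uint8);n,l,st,c=cv2.connectedComponentsWithStats(m);k=l[170,320]
pts=np.argwhere(l==k)[:,::-1]
W=np.array([pix2w("wrist",q,39)[:2] for q in pts]).astype(np.float32)
r=cv2.minAreaRect(W);b=cv2.boxPoints(r);print(r,b.round(1).tolist())
a=[pix2w("wrist",q,39) for q in((290,79),(350,79),(345,216),(291,216))]
print(np.round(a,1).tolist(),np.mean(a,0).round(1));print("rib",pix2w("wrist",(320.5,127),53).round(1))
E
```

```text
Traceback (most recent call last):
  File "h.py", line 5, in pix2w
    p=camera_params(n);T=p["cam_to_world"];d=T[:3,:3]@np.linalg.solve(p["mtx"],[uv[0],uv[1],1.]);o=T[:3,3]
ValueError: time passes only in moves, steps and waits
```

```bash
sed -i 's/^from bench.*/&\nimport functools\ncamera_params=functools.cache(camera_params)/' h.py; cat > a.py <<'E'
from h import *
im=cv2.imread("pics/w1.png");g=im.max(2)
m=(g>140).astype(np.uint8);n,l,st,c=cv2.connectedComponentsWithStats(m);k=l[170,320]
pts=np.argwhere(l==k)[:,::-1]
W=np.array([pix2w("wrist",q,39)[:2] for q in pts]).astype(np.float32)
r=cv2.minAreaRect(W);b=cv2.boxPoints(r);print(r,b.round(1).tolist())
a=[pix2w("wrist",q,39) for q in((290,79),(350,79),(345,216),(291,216))]
print(np.round(a,1).tolist(),np.mean(a,0).round(1));print("rib",pix2w("wrist",(320.5,127),53).round(1))
E
python3 a.py
```

```text
((560.147216796875, -258.80072021484375), (57.61421585083008, 136.68540954589844), 71.6707992553711) [[486.20001220703125, -264.70001220703125], [616.0, -307.6000061035156], [634.0999755859375, -252.89999389648438], [504.29998779296875, -210.0]]
[[632.6, -253.6, 39.0], [615.9, -307.2, 39.0], [486.5, -265.4, 39.0], [503.6, -210.6, 39.0]] [ 559.7 -259.2   39. ]
rib [ 583. -268.   53.]
```

```bash
python3 - <<'E'
from h import *
print(delta([560,-258.8,3],-0.320))
E
```

```text
(array([ 3.43, -0.08, 19.73]), array([-0.  ,  0.02,  1.01]))
```

Call:
carry_out:
  targets:
    - {"translation": [1.72, -0.04, 2.0], "angular": [0, 0, 0], "hand": 8.5}
    - {"translation": [1.71, -0.04, 3.0], "angular": [0, 0, 0], "hand": 8.5}
    - {"translation": [0, 0, 3.0], "angular": [0, 0, 1.0], "hand": 8.5}
    - {"translation": [0, 0, 3.0], "angular": [0, 0, 0], "hand": 8.5}
    - {"translation": [0, 0, 3.0], "angular": [0, 0, 0], "hand": 8.5}
    - {"translation": [0, 0, 2.7], "angular": [0, 0, 0], "hand": 8.5}
    - {"translation": [0, 0, 2.0], "angular": [0, 0, 0], "hand": 8.5}
    - {"translation": [0, 0, 1.0], "angular": [0, 0, 0], "hand": 8.5}
    - {"translation": [0, 0, 0], "angular": [0, 0, 0], "hand": 8.5}
    - {"translation": [0, 0, 0], "angular": [0, 0, 0], "hand": 8.5}

```text
t: 2.95
tcp_pos: [560.6, -259.2, 4.3]
orientation: [-3.141, -0.001, -0.323]
ft_force: [0.1, 1.0, 0.8]
grip_width: 85.0
```

Good position. Close on the flap and opposite wall.

Call:
carry_out:
  targets:
    - {"translation": [0, 0, 0], "angular": [0, 0, 0], "hand": 6.5}
    - {"translation": [0, 0, 0], "angular": [0, 0, 0], "hand": 5.8}
    - {"translation": [0, 0, 0], "angular": [0, 0, 0], "hand": 5.0}
    - {"translation": [0, 0, 0], "angular": [0, 0, 0], "hand": 5.0}
    - {"translation": [0, 0, 0], "angular": [0, 0, 0], "hand": 5.0}
    - {"translation": [0, 0, 0], "angular": [0, 0, 0], "hand": 5.0}
    - {"translation": [0, 0, 0], "angular": [0, 0, 0], "hand": 5.0}
    - {"translation": [0, 0, -1.0], "angular": [0, 0, 0], "hand": 5.0}
    - {"translation": [0, 0, -2.0], "angular": [0, 0, 0], "hand": 5.0}
    - {"translation": [0, 0, -2.5], "angular": [0, 0, 0], "hand": 5.0}
    - {"translation": [0, 0, -2.5], "angular": [0, 0, 0], "hand": 5.0}
    - {"translation": [0, 0, -1.0], "angular": [0, 0, 0], "hand": 5.0}

```text
t: 4.15
tcp_pos: [561.0, -259.4, 96.3]
orientation: [3.141, -0.003, -0.323]
ft_force: [1.0, -0.4, -3.1]
grip_width: 56.2
```

```bash
python3 - <<'E'
from h import *
s=telemetry.sense();print(s["t"],s["joints"].round(4).tolist(),s["tcp_pos"].round(1),s["orientation"].round(4),s["ft_force"].round(1),s["grip_width"])
print(delta([474,23,94],0))
cv2.imwrite("pics/w2.png",get_image("wrist"))
# fit geometry
from scipy.optimize import least_squares
D=[([1.22450727,0.41797777,-0.0103482,1.614177,0.00469013,1.11069726,-0.05301882],[187.47,-595.85,230.66],[-3.14036,0,.30481]),
([0.469,0.377,-0.101,1.75,0.044,1.018,-1.521],[527.1,-249.3,200.3],[-3.1416,.0005,-.3021]),
(s["joints"],s["tcp_pos"],s["orientation"])]
def fk(q,L):
    r=R.identity();p=np.zeros(3)
    d1,L1,L2,L3,o1,o2,o3=L
    r=R.from_euler("z",-q[0]);p=p+[0,0,d1]
    for s3,(ax,a) in enumerate((("y",q[1]),("z",-q[2]),("y",q[3]),("z",-q[4]),("y",q[5]),("z",-q[6]))):
        r=r*R.from_euler(ax,a)
        if s3==1:p=p+r.apply([0,o1,L1])
        if s3==3:p=p+r.apply([0,o2,L2])
        if s3==5:p=p+r.apply([0,0,L3])
    return p,r
def res(L):return np.concatenate([fk(q,L)[0]-p for q,p,_ in D])
f=least_squares(res,[300,400,400,200,0,0,0]);print(f.x.round(1),f.fun.round(1))
for q,p,o in D:print((fk(q,f.x)[1].inv()*R.from_euler("xyz",o)).as_euler("xyz").round(3))
E
```

```text
4.15 [0.4504, 0.5571, -0.0892, 1.7374, 0.063, 0.8468, -1.5613] [ 561.  -259.4   96.3] [ 3.1414e+00 -3.1000e-03 -3.2350e-01] [ 1.  -0.4 -3.1] 56.18270719225795
(array([-17.23, -24.01,   0.17]), array([  0.04,  -0.17, -18.53]))
[-357.1  513.8  462.9 -324.6  -38.5    8.1    0. ] [ 0.2  0.4  0.2  0.3 -0.2 -0.1 -0.1 -0.3 -0.1]
[-0.     0.     1.571]
[0.000e+00 1.000e-03 1.571e+00]
[-0.     0.     1.571]
```

View pics/w2.png

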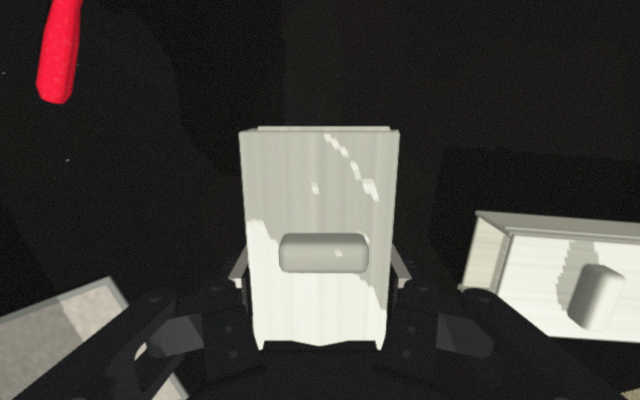

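The tin is lifted with the cover shut and pinched (force -3.1 N, width 56). The wrist picture shows the cover shut, rib at (323,252), flap under the pads. I'll use the fitted kinematics to choose a feasible tipping direction.

```bash
cat > kin.py <<'E'
from h import *
lo=np.array([-2.81,-.39,-1.27,.06,-1.19,.19,-2.82]);hi=np.array([2.81,2.02,1.25,2.57,4.33,2,2.82])
def fk(q,L3=332):
    r=R.from_euler("z",-q[0]);p=np.array([0,0,L3-32.5])
    for k,(ax,a) in enumerate((("y",q[1]),("z",-q[2]),("y",q[3]),("z",-q[4]),("y",q[5]),("z",-q[6]))):
        r=r*R.from_euler(ax,a)
        if k==1:p=p+r.apply([0,-38.5,513.8])
        if k==3:p=p+r.apply([0,8.1,462.9]); 
        if k==5:p=p+r.apply([0,0,L3])
    return p,r*R.from_euler("z",np.pi/2)
def err(q,p,r,L3):
    a,b=fk(q,L3);return np.concatenate([(p-a)/300,(r*b.inv()).as_rotvec()])
def step(q,p,r,L3=332,n=15):
    for _ in range(n):
        e=err(q,p,r,L3)
        J=np.array([(err(q,p,r,L3)-err(q+d,p,r,L3))/1e-5 for d in np.eye(7)*1e-5]).T
        JI=J.T@np.linalg.inv(J@J.T+1e-4*np.eye(6))
        mid=(lo+hi)/2; ns=(np.eye(7)-JI@J)@(-0.02*(q-np.array([q[0],.5,0,1.6,q[4],1,q[6]])))
        q=np.clip(q+np.clip(JI@e,-.15,.15)+ns,lo,hi)
    return q
E
cat > plan.py <<'E'
from kin import *
q0=np.array([0.4504,0.5571,-0.0892,1.7374,0.063,0.8468,-1.5613])
tray=np.array([494,301,0.])
for L3 in (332,):
  for deg in range(0,360,30):
    n=np.array([np.cos(np.radians(deg)),np.sin(np.radians(deg)),0])
    P=tray-83*n+[0,0,175]
    for flip in(0,180):
      yaw=np.radians(deg+flip);sg=1 if flip==0 else -1
      # route: go to tray side, then yaw to target going both ways picks j7 in range
      best=None
      for j7 in(-2,0,2):
        q=q0.copy();q[0]=-.6;q[6]=j7
        g=R.from_euler("xyz",[np.pi,0,yaw])
        for _ in range(3): q=step(q,P,g,L3,20)
        e0=np.abs(err(q,P,g,L3)).max()
        if e0>.02: continue
        qs=q;ok=0
        for t in range(5,91,5):
            # nose down: rotate about world axis n x(-z)
            ax=np.cross(n,[0,0,-1.]);r=R.from_rotvec(ax*np.radians(t))*g
            q=step(q,P,r,L3,12)
            e=np.abs(err(q,P,r,L3)).max()
            if e<.02: ok=t
            else: break
        if best is None or ok>best[0]:best=(ok,qs.round(2).tolist(),q.round(2).tolist())
      print(deg,flip,best)
E
python3 plan.py
```

```text
0 0 (70, [-0.69, 0.28, -0.0, 1.95, 0.0, 0.91, -2.26], [-0.33, 1.03, -0.18, 1.26, -0.4, 2.0, -2.04])
0 180 (70, [0.05, 0.39, -0.91, 1.94, 0.37, 0.98, 0.53], [-0.29, 1.04, -0.24, 1.26, -0.38, 2.0, 1.07])
30 0 (60, [-0.52, 0.26, -0.11, 1.98, 0.03, 0.9, -1.69], [-0.58, 0.97, -0.01, 1.24, -0.05, 2.0, -1.63])
30 180 (60, [-0.12, 0.29, -0.58, 1.98, 0.2, 0.93, 1.29], [-0.55, 0.97, -0.05, 1.24, -0.04, 2.0, 1.49])
60 0 (65, [-0.27, 0.29, -0.3, 1.95, 0.11, 0.92, -1.15], [-0.8, 1.0, 0.14, 1.27, 0.29, 2.0, -1.21])
60 180 (65, [0.18, 0.37, -0.86, 1.95, 0.34, 0.97, 1.77], [-0.79, 0.99, 0.11, 1.26, 0.3, 2.0, 1.91])
90 0 (90, [-0.01, 0.37, -0.57, 1.88, 0.24, 0.96, -0.69], [-1.03, 1.11, 0.24, 1.38, 0.7, 1.97, -0.99])
90 180 (90, [0.23, 0.44, -0.89, 1.87, 0.4, 1.02, 2.31], [-1.02, 1.11, 0.22, 1.38, 0.7, 1.97, 2.14])
120 0 (90, [0.15, 0.5, -0.82, 1.77, 0.42, 1.05, -0.29], [-1.16, 1.0, 0.22, 1.68, 1.03, 1.65, -1.07])
120 180 (90, [0.21, 0.53, -0.9, 1.77, 0.47, 1.07, 2.81], [-1.16, 1.0, 0.21, 1.68, 1.03, 1.66, 2.07])
150 0 (90, [0.11, 0.58, -0.84, 1.67, 0.47, 1.11, 0.19], [-1.19, 0.9, 0.15, 2.0, 1.49, 1.4
[... 662 characters left out ...]
0.36, 1.6, -0.22, 1.03, -1.01], [0.37, 0.49, -1.01, 2.18, -1.19, 0.19, 0.3])
270 0 (50, [-0.13, 0.58, -0.83, 1.66, 0.47, 1.11, 2.05], [0.66, 0.95, -1.27, 2.05, 0.0, 0.36, 2.82])
270 180 (55, [-0.37, 0.5, -0.47, 1.66, 0.26, 1.04, -0.92], [0.32, 0.64, -0.74, 2.08, -1.19, 0.63, 0.82])
300 0 (10, [-0.09, 0.53, -0.88, 1.76, 0.46, 1.07, 2.54], [0.04, 0.52, -0.85, 1.79, 0.16, 0.94, 2.82])
300 180 (90, [-0.22, 0.48, -0.69, 1.76, 0.35, 1.03, -0.51], [0.07, 0.99, -0.35, 1.74, -1.1, 1.49, 1.05])
330 0 (90, [-0.91, 0.35, 0.21, 1.87, -0.09, 0.93, -2.75], [-0.13, 1.08, -0.26, 1.43, -0.8, 1.88, -2.18])
330 180 (90, [-0.06, 0.44, -0.87, 1.86, 0.4, 1.02, -0.05], [-0.09, 1.09, -0.32, 1.43, -0.76, 1.85, 0.93])
```

```bash
python3 - <<'E'
from h import *
d=np.load("w1.npz");T,K=d["T"],d["K"]
def p2(uv,z):
    v=T[:3,:3]@np.linalg.solve(K,[*uv,1.]);o=T[:3,3];return o+v*(z-o[2])/v[2]
A=[p2(q,3) for q in((33,247),(162,201),(196,264))]
print(np.round(A,1).tolist());print(np.round(((pix2w("top",(217.7,214.5),3))),1))
e=A[1]-A[0];e/=np.linalg.norm(e);print("len",np.linalg.norm(A[1]-A[0]))
perp=np.array([e[1],-e[0],0]);perp*=np.sign(-perp[0]);c=(A[0]+A[1])/2+75*perp;print("mat c",c,np.degrees(np.arctan2(e[1],e[0])))
print(delta([476,24,94],0))
E
```

```text
[[548.4, 111.7, 3.0], [555.0, -65.1, 3.0], [467.6, -69.8, 3.0]]
[548.8 123.3   3. ]
len 176.93805308633122
mat c [476.73880517  20.47492207   3.        ] -87.84406644266043
(array([-17.09, -24.17,   0.2 ]), array([  0.05,  -0.21, -18.53]))
```

Call:
carry_out:
  targets:
    - {"translation": [-1.07, -1.5, 0], "angular": [0, 0, 0], "hand": 5.0}
    - {"translation": [-2.14, -3.01, 0], "angular": [0, 0, 0], "hand": 5.0}
    - {"translation": [-2.14, -3.01, 0], "angular": [0, 0, 0], "hand": 5.0}
    - {"translation": [-2.14, -3.01, 0], "angular": [0, 0, 0], "hand": 5.0}
    - {"translation": [-2.14, -3.01, 0], "angular": [0, 0, 0], "hand": 5.0}
    - {"translation": [-2.14, -3.01, 0], "angular": [0, 0, 0], "hand": 5.0}
    - {"translation": [-2.14, -3.01, 0], "angular": [0, 0, 0], "hand": 5.0}
    - {"translation": [-2.14, -3.01, 0], "angular": [0, 0, 0], "hand": 5.0}
    - {"translation": [-1.07, -1.5, 0], "angular": [0, 0, 0], "hand": 5.0}
    - {"translation": [0, 0, 0], "angular": [0, 0, -6], "hand": 5.0}
    - {"translation": [0, 0, 0], "angular": [0, 0, -8], "hand": 5.0}
    - {"translation": [0, 0, 0], "angular": [0, 0, -8], "hand": 5.0}

```text
t: 5.4
tcp_pos: [473.8, 23.8, 92.9]
orientation: [-3.142, 0.001, 0.067]
ft_force: [0.8, -0.0, -3.6]
grip_width: 56.1
```

Call:
carry_out:
  targets:
    - {"translation": [0, 0, 0], "angular": [0, 0, -8], "hand": 5.0}
    - {"translation": [0, 0, 0], "angular": [0, 0, -8], "hand": 5.0}
    - {"translation": [0, 0, 0], "angular": [0, 0, -8], "hand": 5.0}
    - {"translation": [0, 0, 0], "angular": [0, 0, -8], "hand": 5.0}
    - {"translation": [0, 0, 0], "angular": [0, 0, -8], "hand": 5.0}
    - {"translation": [0, 0, 0], "angular": [0, 0, -8], "hand": 5.0}
    - {"translation": [0, 0, 0], "angular": [0, 0, -8], "hand": 5.0}
    - {"translation": [0, 0, 0], "angular": [0, 0, -8], "hand": 5.0}
    - {"translation": [0, 0, 0], "angular": [0, 0, -8], "hand": 5.0}
    - {"translation": [0, 0, 0], "angular": [0, 0, -8], "hand": 5.0}
    - {"translation": [0, 0, 0], "angular": [0, 0, -8], "hand": 5.0}
    - {"translation": [0, 0, 0], "angular": [0, 0, -8], "hand": 5.0}

```text
t: 6.6
tcp_pos: [473.8, 23.6, 92.9]
orientation: [-3.141, -0.001, 1.742]
ft_force: [0.3, 0.5, -3.2]
grip_width: 56.4
```

Call:
carry_out:
  targets:
    - {"translation": [0, 0, 0], "angular": [0, 0, -8], "hand": 5.0}
    - {"translation": [0, 0, 0], "angular": [0, 0, -8], "hand": 5.0}
    - {"translation": [0, 0, 0], "angular": [0, 0, -4], "hand": 5.0}
    - {"translation": [0, 0, 0], "angular": [0, 0, 0], "hand": 5.0}
    - {"translation": [0, 0, 0], "angular": [0, 0, 0], "hand": 5.0}

```text
t: 7.1
tcp_pos: [474.0, 23.5, 93.1]
orientation: [-3.141, -0.001, 2.082]
ft_force: [0.3, 0.0, -3.6]
grip_width: 56.3
```

```bash
python3 - <<'E'
from h import *
s=telemetry.sense();print(s["t"],s["joints"].round(3).tolist(),s["tcp_pos"].round(1),s["orientation"].round(4),s["ft_force"].round(1))
print(delta([476,23,8],np.radians(120)))
E
```

```text
7.1 [0.47, 0.434, -0.693, 2.075, 0.398, 0.765, 0.042] [474.   23.5  93.1] [-3.1411e+00 -7.0000e-04  2.0824e+00] [ 0.3  0.  -3.6]
(array([-0.15,  0.15,  8.51]), array([-0.03, -0.04, -0.69]))
```

Call:
carry_out:
  targets:
    - {"translation": [-0.15, 0.1, 1.5], "angular": [0, 0, 0], "hand": 5.0}
    - {"translation": [0, 0, 2.0], "angular": [0, 0, 0], "hand": 5.0}
    - {"translation": [0, 0, 2.0], "angular": [0, 0, 0], "hand": 5.0}
    - {"translation": [0, 0, 1.5], "angular": [0, 0, 0], "hand": 5.0}
    - {"translation": [0, 0, 0.7], "angular": [0, 0, 0], "hand": 5.0}
    - {"translation": [0, 0, 0.4], "angular": [0, 0, 0], "hand": 5.0}
    - {"translation": [0, 0, 0.3], "angular": [0, 0, 0], "hand": 5.0}
    - {"translation": [0, 0, 0.2], "angular": [0, 0, 0], "hand": 5.0}
    - {"translation": [0, 0, 0], "angular": [0, 0, 0], "hand": 5.0}

```text
t: 8.0
tcp_pos: [476.2, 22.8, 7.8]
orientation: [3.141, 0.0, 2.085]
ft_force: [-1.1, -0.2, -2.7]
grip_width: 56.2
```

Call:
carry_out:
  targets:
    - {"translation": [0, 0, 0.08], "angular": [0, 0, 0], "hand": 5.0}
    - {"translation": [0, 0, 0], "angular": [0, 0, 0], "hand": 5.0}
    - {"translation": [0, 0, 0], "angular": [0, 0, 0], "hand": 6.0}
    - {"translation": [0, 0, 0], "angular": [0, 0, 0], "hand": 7.0}
    - {"translation": [0, 0, 0], "angular": [0, 0, 0], "hand": 8.5}
    - {"translation": [0, 0, 0], "angular": [0, 0, 0], "hand": 8.5}
    - {"translation": [0, 0, 0], "angular": [0, 0, 0], "hand": 8.5}
    - {"translation": [0, 0, -2.0], "angular": [0, 0, 0], "hand": 8.5}
    - {"translation": [0, 0, -3.0], "angular": [0, 0, 0], "hand": 8.5}
    - {"translation": [0, 0, -4.0], "angular": [0, 0, 0], "hand": 8.5}
    - {"translation": [0, 0, -2.0], "angular": [0, 0, 0], "hand": 8.5}
    - {"translation": [0, 0, 0], "angular": [0, 0, 0], "hand": 8.5}

```text
t: 9.2
tcp_pos: [477.3, 22.7, 119.1]
orientation: [3.138, 0.003, 2.085]
ft_force: [-0.6, 0.0, -0.5]
grip_width: 85.2
```

```bash
python3 - <<'E'
from h import *
s=telemetry.sense();print(s["t"],s["tcp_pos"].round(1),s["orientation"].round(4),s["ft_force"].round(1))
im=get_image("wrist");cv2.imwrite("pics/w3.png",im)
n=np.array([np.cos(2.085),np.sin(2.085),0]);c=np.array([476.2,22.8,56])+25*n;print("rib expected",c,w2pix("wrist",c))
E
```

```text
9.2 [477.3  22.7 119.1] [3.1384e+00 2.5000e-03 2.0847e+00] [-0.6  0.  -0.5]
rib expected [463.90395861  44.56711663  56.        ] [316.82296826 177.64053091]
```

View pics/w3.png

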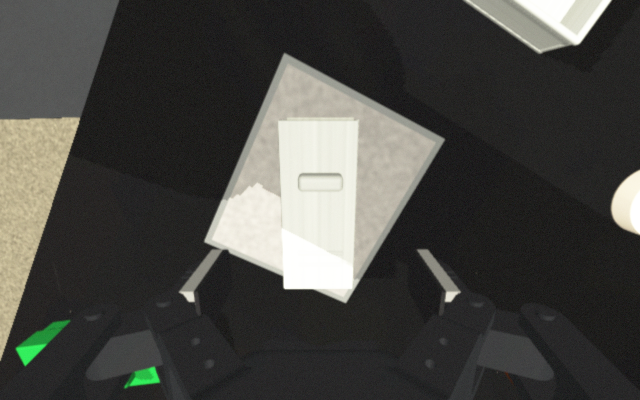

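The tin stands on the mat with corners (278,121), (358,121), (353,289), (284,289) and the rib at (320,182), so the cover is shut. The mat corners are (285,54), (443,140), (346,301), (207,241).

```bash
python3 - <<'E'
from h import *
s=telemetry.sense()
a=np.array([pix2w("wrist",q,42) for q in((278,121),(358,121),(353,289),(284,289))]);print(a.round(1).tolist(),a.mean(0).round(1))
f=(a[0]+a[1]-a[2]-a[3]);yaw=np.arctan2(f[1],f[0]);print("yaw",yaw,np.linalg.norm(f)/2)
m=np.array([pix2w("wrist",q,3) for q in((285,54),(443,140),(346,301),(207,241))]);print("mat",m.round(1).tolist(),m.mean(0).round(1))
print("rib",pix2w("wrist",(320.5,179),56))
t=np.array([pix2w("wrist",q,38) for q in((540,52),(580,46))]);print("tray corner",t.round(1).tolist())
n=np.array([np.cos(yaw),np.sin(yaw),0])
c=a.mean(0);c[2]=0
print(delta(c+55*n+[0,0,50],s["orientation"][2]))
E
```

```text
[[422.0, 63.7, 42.0], [470.6, 91.1, 42.0], [537.1, -25.1, 42.0], [487.6, -52.9, 42.0]] [479.3  19.2  42. ]
yaw 2.086932343761395 133.84085542268733
mat [[400.0, 107.4, 3.0], [545.5, 114.2, 3.0], [555.0, -59.6, 3.0], [410.4, -67.5, 3.0]] [477.7  23.6   3. ]
rib [466.57593083  44.97799057  56.        ]
tray corner [[553.7, 189.2, 38.0], [574.4, 205.1, 38.0]]
(array([5.08, 0.06, 6.75]), array([0.09, 0.09, 0.  ]))
```

Call:
carry_out:
  targets:
    - {"translation": [2.0, 0, 0], "angular": [0, 0, 0], "hand": 0.5}
    - {"translation": [2.2, 0, 0], "angular": [0, 0, 0], "hand": 0.5}
    - {"translation": [1.2, 0, 1.0], "angular": [0, 0, 0], "hand": 0.5}
    - {"translation": [0, 0, 2.0], "angular": [0, 0, 0], "hand": 0.5}
    - {"translation": [0, 0, 2.0], "angular": [0, 0, 0], "hand": 0.5}
    - {"translation": [0, 0, 1.3], "angular": [0, 0, 0], "hand": 0.5}
    - {"translation": [0, 0, 0.6], "angular": [0, 0, 0], "hand": 0.5}
    - {"translation": [0, 0, 0], "angular": [0, 0, 0], "hand": 0.5}
    - {"translation": [0, 0, 0], "angular": [0, 0, 0], "hand": 0.5}

```text
t: 10.15
tcp_pos: [449.6, 69.9, 48.0]
orientation: [3.141, -0.0, 2.085]
ft_force: [-1.3, 0.6, 0.7]
grip_width: 4.9
```

Call:
carry_out:
  targets:
    - {"translation": [-0.4, 0, 0], "angular": [0, 0, 0], "hand": 0.5}
    - {"translation": [-0.8, 0, 0], "angular": [0, 0, 0], "hand": 0.5}
    - {"translation": [-0.8, 0, 0], "angular": [0, 0, 0], "hand": 0.5}
    - {"translation": [-0.8, 0, 0], "angular": [0, 0, 0], "hand": 0.5}
    - {"translation": [-0.8, 0, 0], "angular": [0, 0, 0], "hand": 0.5}
    - {"translation": [-0.8, 0, 0], "angular": [0, 0, 0], "hand": 0.5}
    - {"translation": [-0.8, 0, 0], "angular": [0, 0, 0], "hand": 0.5}
    - {"translation": [-0.8, 0, 0], "angular": [0, 0, 0], "hand": 0.5}
    - {"translation": [-0.8, 0, 0], "angular": [0, 0, 0], "hand": 0.5}
    - {"translation": [-0.8, 0, 0], "angular": [0, 0, 0], "hand": 0.5}
    - {"translation": [-0.8, 0, 0], "angular": [0, 0, 0], "hand": 0.5}
    - {"translation": [-0.4, 0, 0], "angular": [0, 0, 0], "hand": 0.5}

```text
t: 11.35
tcp_pos: [493.0, -7.6, 47.7]
orientation: [-3.142, 0.0, 2.084]
ft_force: [-0.2, -0.1, 0.6]
grip_width: 4.8
```

Call:
carry_out:
  targets:
    - {"translation": [-0.2, 0, 0], "angular": [0, 0, 0], "hand": 0.5}
    - {"translation": [-0.2, 0, 0], "angular": [0, 0, 0], "hand": 0.5}
    - {"translation": [-0.2, 0, 0], "angular": [0, 0, 0], "hand": 0.5}
    - {"translation": [0, 0, 0], "angular": [0, 0, 0], "hand": 0.5}

```text
t: 11.75
tcp_pos: [495.6, -12.1, 47.7]
orientation: [3.142, -0.0, 2.085]
ft_force: [-0.1, -0.6, -0.5]
grip_width: 5.5
```

```bash
python3 - <<'E'
from h import *
s=telemetry.sense();n=np.array([np.cos(2.086),np.sin(2.086),0])
print(s["t"],s["tcp_pos"].round(1),(s["tcp_pos"]-[478,22,0])@n,s["ft_force"].round(1),s["joints"].round(3).tolist())
cv2.imwrite("pics/w4.png",get_image("wrist"))
E
```

```text
11.75 [495.6 -12.1  47.7] -38.38080477945313 [-0.1 -0.6 -0.5] [0.484, 0.544, -0.635, 2.047, 0.494, 0.704, 0.047]
```

View pics/w4.png

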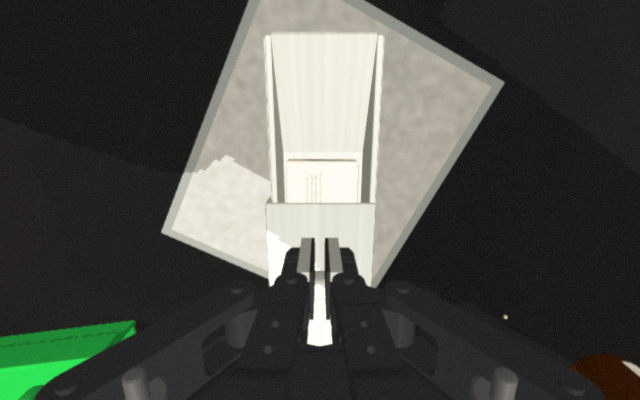

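The picture shows the tin open: ramp at (325,90), carton at (322,180), and the cover's front edge at row 203.

```bash
python3 - <<'E'
from h import *
n=np.array([np.cos(2.086),np.sin(2.086),0])
e=pix2w("wrist",(320,203),42);r=pix2w("wrist",(325,34),39);print((e-[478,22,0])@n,(r-[478,22,0])@n,(r-e)@n)
E
```

```text
-13.752394802320273 64.48521637477195 78.23761117709223
```

Call:
carry_out:
  targets:
    - {"translation": [-0.15, 0, 0], "angular": [0, 0, 0], "hand": 0.5}
    - {"translation": [-0.15, 0, 0], "angular": [0, 0, 0], "hand": 0.5}
    - {"translation": [-0.1, 0, 0], "angular": [0, 0, 0], "hand": 0.5}
    - {"translation": [0, 0, 0], "angular": [0, 0, 0], "hand": 0.5}

```text
t: 12.2
tcp_pos: [497.7, -15.7, 47.7]
orientation: [3.142, -0.0, 2.085]
ft_force: [-0.5, 0.3, -1.3]
grip_width: 4.8
```

Call:
carry_out:
  targets:
    - {"translation": [0.55, 0, 0], "angular": [0, 0, 0], "hand": 0.5}
    - {"translation": [0, 0, -2.0], "angular": [0, 0, 0], "hand": 0.5}
    - {"translation": [0, 0, -3.0], "angular": [0, 0, 0], "hand": 8.5}
    - {"translation": [0, 0, -1.0], "angular": [0, 0, 0], "hand": 8.5}
    - {"translation": [0, 0, 0], "angular": [0, 0, 0], "hand": 8.5}
    - {"translation": [0, 0, 0], "angular": [0, 0, 0], "hand": 8.5}
    - {"translation": [0, 0, 0], "angular": [0, 0, 0], "hand": 8.5}
    - {"translation": [0, 0, 0], "angular": [0, 0, 0], "hand": 8.5}

```text
t: 13.0
tcp_pos: [494.4, -10.6, 106.9]
orientation: [-3.141, -0.001, 2.085]
ft_force: [0.0, -0.3, -0.0]
grip_width: 85.0
```

```bash
python3 - <<'E'
from h import *
s=telemetry.sense();n=np.array([np.cos(2.086),np.sin(2.086),0])
print(s["t"],s["tcp_pos"].round(1),(s["tcp_pos"]-[478,22,0])@n,s["grip_width"],s["orientation"])
cv2.imwrite("pics/w5.png",get_image("wrist"))
for z,X in((42,-17),(39,68)):
  for w in(-27,27): print(w2pix("wrist",np.array([478,22,z])+X*n+w*np.array([-n[1],n[0],0])).round(1))
E
```

```text
13.0 [494.4 -10.6 106.9] -36.474766045845 85.0081560614262 [-3.14062132e+00 -1.00934567e-03  2.08515179e+00]
[358.1 185. ]
[281.4 185. ]
[362.3  53.6]
[277.2  53.6]
```

View pics/w5.png

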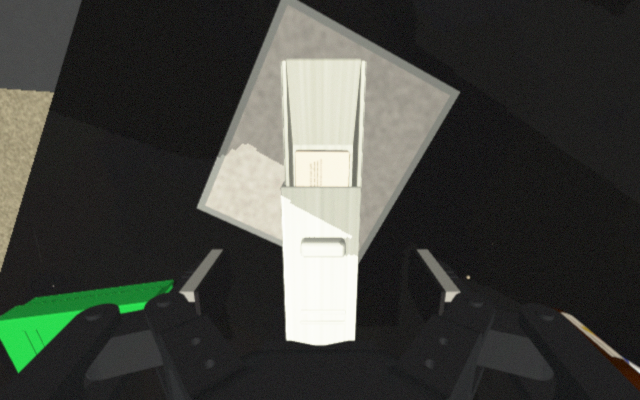

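The cover is back (front edge at row 187, rib at (323,247)), the nose rim is at row 59, the carton is in place, and the tin is centred between the fingers. I'll descend and grip where the flap lies.

Call:
carry_out:
  targets:
    - {"translation": [0, 0, 1.5], "angular": [0, 0, 0], "hand": 8.5}
    - {"translation": [0, 0, 2.5], "angular": [0, 0, 0], "hand": 8.5}
    - {"translation": [0, 0, 2.5], "angular": [0, 0, 0], "hand": 8.5}
    - {"translation": [0, 0, 2.0], "angular": [0, 0, 0], "hand": 8.5}
    - {"translation": [0, 0, 1.0], "angular": [0, 0, 0], "hand": 8.5}
    - {"translation": [0, 0, 0.45], "angular": [0, 0, 0], "hand": 8.5}
    - {"translation": [0, 0, 0], "angular": [0, 0, 0], "hand": 6.5}
    - {"translation": [0, 0, 0], "angular": [0, 0, 0], "hand": 5.8}
    - {"translation": [0, 0, 0], "angular": [0, 0, 0], "hand": 5.0}
    - {"translation": [0, 0, 0], "angular": [0, 0, 0], "hand": 5.0}
    - {"translation": [0, 0, 0], "angular": [0, 0, 0], "hand": 5.0}
    - {"translation": [0, 0, 0], "angular": [0, 0, 0], "hand": 5.0}

```text
t: 14.25
tcp_pos: [495.5, -10.6, 9.1]
orientation: [3.14, 0.001, 2.085]
ft_force: [-0.9, 2.3, 9.3]
grip_width: 56.0
```

Call:
carry_out:
  targets:
    - {"translation": [0, 0, 0], "angular": [0, 0, 0], "hand": 5.0}
    - {"translation": [0, 0, -0.5], "angular": [0, 0, 0], "hand": 5.0}
    - {"translation": [0, 0, -1.0], "angular": [0, 0, 0], "hand": 5.0}
    - {"translation": [0, 0, -2.0], "angular": [0, 0, 0], "hand": 5.0}
    - {"translation": [0, 0, -3.0], "angular": [0, 0, 0], "hand": 5.0}
    - {"translation": [0, 0, -4.0], "angular": [0, 0, 0], "hand": 5.0}
    - {"translation": [0, 0, -4.0], "angular": [0, 0, 0], "hand": 5.0}
    - {"translation": [0, 0, -4.0], "angular": [0, 0, 0], "hand": 5.0}
    - {"translation": [0, 0, -2.5], "angular": [0, 0, 0], "hand": 5.0}
    - {"translation": [0, 0, 0], "angular": [0, 0, 0], "hand": 5.0}

```text
t: 15.25
tcp_pos: [496.0, -10.7, 221.8]
orientation: [3.138, 0.004, 2.085]
ft_force: [0.6, -0.2, -4.8]
grip_width: 55.7
```

```bash
python3 - <<'E'
from kin import *
s=telemetry.sense();print(s["t"],s["tcp_pos"].round(1),s["orientation"].round(4),s["ft_force"].round(1),s["grip_width"],s["joints"].round(3).tolist())
n=np.array([np.cos(2.085),np.sin(2.085),0])
P=np.array([494,301,0])-83*n; print(P)
T=P.copy();T[2]=s["tcp_pos"][2];print(delta(T,2.085))
cv2.imwrite("pics/w6.png",get_image("wrist"))
# simulate: move then tip, for L3 variants
for L3 in(280,332,380):
  q=s["joints"].copy();g=R.from_euler("xyz",[np.pi,0,2.085])
  for f in np.linspace(0,1,8): q=step(q,s["tcp_pos"]+f*(np.r_[P[:2],s["tcp_pos"][2]]-s["tcp_pos"]),g,L3,6)
  print(L3,q.round(2))
  for t in range(10,91,10):
    r=R.from_rotvec(np.cross(n,[0,0,-1.])*np.radians(t))*g
    q=step(q,np.r_[P[:2],180],r,L3,12); 
    if t in(40,70,80,90):print(t,q.round(2),np.abs(err(q,np.r_[P[:2],180],r,L3)).max().round(3))
E
```

```text
15.25 [496.  -10.7 221.8] [3.1379 0.0038 2.085 ] [ 0.6 -0.2 -4.8] 55.74302485990477 [0.655, 0.278, -0.807, 1.921, 0.236, 1.033, 0.26]
[534.82285741 228.7331728    0.        ]
(array([18.94, 15.15, -0.02]), array([ 0.21,  0.22, -0.  ]))
280 [-0.02  0.39 -0.56  1.73  0.23  1.09 -0.14]
40 [-0.64  0.49 -0.16  1.79  0.8   1.23 -0.7 ] 0.0
70 [-0.93  0.69  0.04  1.78  1.04  1.51 -0.95] 0.0
80 [-1.    0.78  0.1   1.77  1.09  1.59 -1.  ] 0.0
90 [-1.05  0.87  0.17  1.75  1.14  1.68 -1.05] 0.0
332 [-0.02  0.39 -0.56  1.73  0.23  1.09 -0.14]
40 [-0.7   0.52 -0.16  1.78  0.78  1.25 -0.75] 0.0
70 [-1.    0.77  0.04  1.73  0.99  1.53 -1.  ] 0.0
80 [-1.07  0.87  0.1   1.71  1.02  1.61 -1.05] 0.0
90 [-1.12  0.98  0.17  1.68  1.05  1.69 -1.08] 0.0
380 [-0.02  0.39 -0.56  1.73  0.23  1.09 -0.14]
40 [-0.75  0.55 -0.16  1.76  0.77  1.26 -0.79] 0.0
70 [-1.06  0.84  0.03  1.68  0.94  1.55 -1.03] 0.0
80 [-1.13  0.96  0.1   1.64  0.96  1.63 -1.07] 0.0
90 [-1.18  1.09  0.16  1.59  0.98  1.72 -1.1 ] 0.0
```

Holding securely. Carry over to the tray, with the tipping point set back from the tray's centre.

Call:
carry_out:
  targets:
    - {"translation": [1.08, 0.95, 0], "angular": [0, 0, 0], "hand": 5.0}
    - {"translation": [2.15, 1.9, 0], "angular": [0, 0, 0], "hand": 5.0}
    - {"translation": [2.15, 1.9, 0], "angular": [0, 0, 0], "hand": 5.0}
    - {"translation": [2.15, 1.9, 0], "angular": [0, 0, 0], "hand": 5.0}
    - {"translation": [2.15, 1.9, 0], "angular": [0, 0, 0], "hand": 5.0}
    - {"translation": [2.15, 1.9, 0], "angular": [0, 0, 0], "hand": 5.0}
    - {"translation": [2.15, 1.9, 0], "angular": [0, 0, 0], "hand": 5.0}
    - {"translation": [2.15, 1.9, 0], "angular": [0, 0, 0], "hand": 5.0}
    - {"translation": [1.08, 0.95, 1.2], "angular": [0, 0, 0], "hand": 5.0}
    - {"translation": [0, 0, 1.5], "angular": [0, 0, 0], "hand": 5.0}
    - {"translation": [0, 0, 1.0], "angular": [0, 0, 0], "hand": 5.0}
    - {"translation": [0, 0, 0], "angular": [0, 0, 0], "hand": 5.0}

```text
t: 16.5
tcp_pos: [541.6, 212.4, 179.0]
orientation: [-3.138, -0.0, 2.084]
ft_force: [-0.2, -0.3, -3.0]
grip_width: 56.0
```

```bash
python3 - <<'E'
from h import *
s=telemetry.sense();print(s["t"],s["tcp_pos"].round(1),s["orientation"].round(4),s["ft_force"].round(1),s["grip_width"],s["joints"].round(3).tolist())
cv2.imwrite("pics/w7.png",get_image("wrist"))
E
```

```text
16.5 [541.6 212.4 179. ] [-3.1381e+00 -5.0000e-04  2.0844e+00] [-0.2 -0.3 -3. ] 55.96835425894351 [0.172, 0.514, -0.79, 1.752, 0.413, 1.054, -0.251]
```

View pics/w7.png

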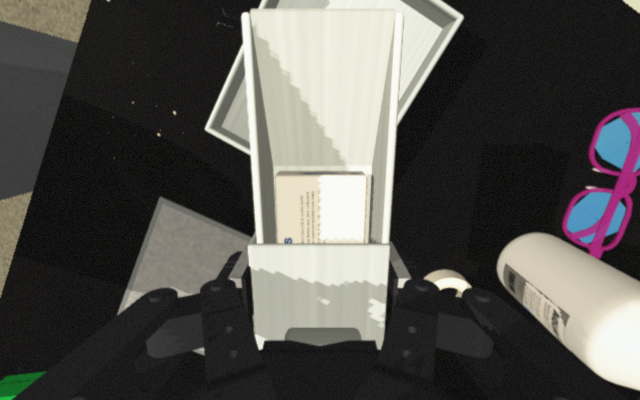

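```bash
python3 - <<'E'
from h import *
for q in((462,17),(207,128),(245,35)): print(pix2w("wrist",q,38).round(1))
s=telemetry.sense();n=np.array([np.cos(2.084),np.sin(2.084),0])
for th in(60,75,90):
  t=np.radians(th);print(th,(s["tcp_pos"]+(103*np.cos(t)+33*np.sin(t)+50)*n).round(0), "nose z",s["tcp_pos"][2]+33*np.cos(t)-103*np.sin(t))
E
```

```text
[575.6 397.5  38. ]
[426.8 210.   38. ]
[424.  296.6  38. ]
60 [478. 326. 180.] nose z 107.53027305753464
75 [489. 307. 180.] nose z 89.28155802794096
90 [501. 285. 180.] nose z 77.23088964733182
```

The tray spans x 425–576, y 207–398, so the predicted landing points are near its centre. Now tip.

Call:
carry_out:
  targets:
    - {"translation": [0, 0, 0], "angular": [0, -3, 0], "hand": 5.0}
    - {"translation": [0, 0, 0], "angular": [0, -6, 0], "hand": 5.0}
    - {"translation": [0, 0, 0], "angular": [0, -8, 0], "hand": 5.0}
    - {"translation": [0, 0, 0], "angular": [0, -8, 0], "hand": 5.0}
    - {"translation": [0, 0, 0], "angular": [0, -8, 0], "hand": 5.0}
    - {"translation": [0, 0, 0], "angular": [0, -8, 0], "hand": 5.0}
    - {"translation": [0, 0, 0], "angular": [0, -8, 0], "hand": 5.0}
    - {"translation": [0, 0, 0], "angular": [0, -8, 0], "hand": 5.0}
    - {"translation": [0, 0, 0], "angular": [0, -8, 0], "hand": 5.0}
    - {"translation": [0, 0, 0], "angular": [0, -8, 0], "hand": 5.0}
    - {"translation": [0, 0, 0], "angular": [0, -6, 0], "hand": 5.0}
    - {"translation": [0, 0, 0], "angular": [0, -3, 0], "hand": 5.0}

```text
t: 17.75
tcp_pos: [542.1, 214.1, 180.4]
orientation: [-3.129, 1.435, 2.098]
ft_force: [-0.0, -0.5, -2.7]
grip_width: 55.8
```

Call:
carry_out:
  targets:
    - {"translation": [0, 0, 0], "angular": [0, 0, 0], "hand": 5.0}
    - {"translation": [0, 0, 0], "angular": [0, 0, 0], "hand": 5.0}
    - {"translation": [0, 0, 0], "angular": [0, 0, 0], "hand": 5.0}
    - {"translation": [0, 0, 0], "angular": [0, 0, 0], "hand": 5.0}

```text
t: 18.15
tcp_pos: [542.9, 213.6, 182.0]
orientation: [3.13, 1.43, 2.073]
ft_force: [0.2, -0.6, -3.7]
grip_width: 56.1
```

```bash
python3 - <<'E'
from h import *
s=telemetry.sense();_,p,r=pose();print(s["t"],p.round(1),r.as_matrix()[:,2].round(3),s["ft_force"].round(1),s["grip_width"],s["joints"].round(3).tolist())
a=get_image("top")[170:290,90:290];b=get_image("wrist");cv2.imwrite("pics/tip.png",np.hstack([cv2.resize(a,(480,288)),cv2.resize(b,(300,288))]))
E
```

```text
18.15 [542.9 213.6 182. ] [ 0.486 -0.862 -0.141] [ 0.2 -0.6 -3.7] 56.117387795744634 [-0.701, 0.861, -0.312, 1.744, 1.273, 1.841, -1.128]
```

View pics/tip.png

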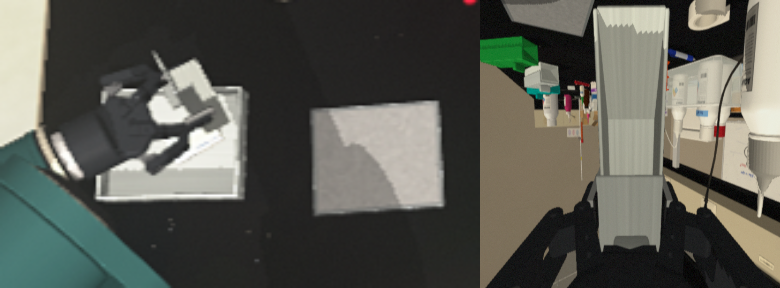

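The tin's interior looks empty, and in the top view something printed lies in the tray at crop (205,150). I'll turn the tin back up and check.

Call:
carry_out:
  targets:
    - {"translation": [0, 0, 0], "angular": [0, 3, 0], "hand": 5.0}
    - {"translation": [0, 0, 0], "angular": [0, 6, 0], "hand": 5.0}
    - {"translation": [0, 0, 0], "angular": [0, 8, 0], "hand": 5.0}
    - {"translation": [0, 0, 0], "angular": [0, 8, 0], "hand": 5.0}
    - {"translation": [0, 0, 0], "angular": [0, 8, 0], "hand": 5.0}
    - {"translation": [0, 0, 0], "angular": [0, 8, 0], "hand": 5.0}
    - {"translation": [0, 0, 0], "angular": [0, 8, 0], "hand": 5.0}
    - {"translation": [0, 0, 0], "angular": [0, 8, 0], "hand": 5.0}
    - {"translation": [0, 0, 0], "angular": [0, 8, 0], "hand": 5.0}
    - {"translation": [0, 0, 0], "angular": [0, 8, 0], "hand": 5.0}
    - {"translation": [0, 0, 0], "angular": [0, 6, 0], "hand": 5.0}
    - {"translation": [0, 0, 0], "angular": [0, 3, 0], "hand": 5.0}

```text
t: 19.45
tcp_pos: [543.7, 211.6, 181.9]
orientation: [3.14, -0.003, 2.081]
ft_force: [-0.8, 0.0, -3.0]
grip_width: 56.0
```

Call:
carry_out:
  targets:
    - {"translation": [0, 0, 0], "angular": [0, 0, 0], "hand": 5.0}
    - {"translation": [0, 0, 0], "angular": [0, 0, 0], "hand": 5.0}

```text
t: 19.65
tcp_pos: [542.4, 213.6, 181.3]
orientation: [-3.141, 0.002, 2.085]
ft_force: [-0.3, 1.2, -2.4]
grip_width: 56.2
```

```bash
python3 - <<'E'
from h import *
s=telemetry.sense();print(s["t"],s["tcp_pos"].round(1),s["orientation"].round(4),s["ft_force"].round(1),s["grip_width"],s["joints"].round(3).tolist())
d=delta([493,-10.7,s["tcp_pos"][2]+20],2.085);print(d)
b=get_image("wrist");cv2.imwrite("pics/w8.png",b)
E
```

```text
19.65 [542.4 213.6 181.3] [-3.1413e+00  1.7000e-03  2.0848e+00] [-0.3  1.2 -2.4] 56.1827239998938 [0.16, 0.507, -0.777, 1.75, 0.404, 1.052, -0.245]
(array([-17.1 , -15.33,  -1.97]), array([-0.01,  0.1 , -0.01]))
```

View pics/w8.png

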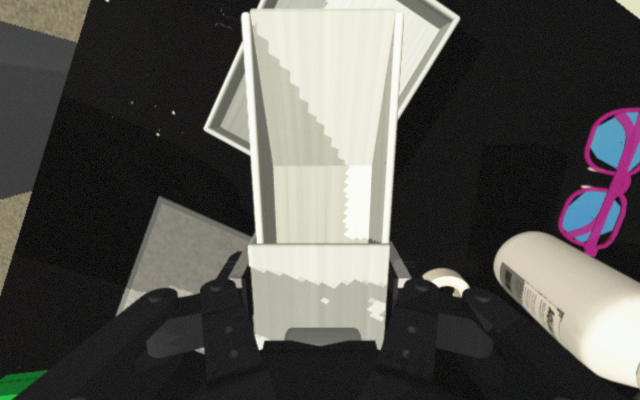

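The tin is empty with the cover still held open. I'll work out the tin's placement from its rim in this view.

```bash
python3 - <<'E'
from h import *
s=telemetry.sense();n=np.array([np.cos(2.0848),np.sin(2.0848),0])
z=s["tcp_pos"][2]-6.1
a=(pix2w("wrist",(247,13),z+36)+pix2w("wrist",(402,13),z+36))/2
print("nose along",(a-s["tcp_pos"])@n, "lat",(a-s["tcp_pos"])@np.array([-n[1],n[0],0]))
e=pix2w("wrist",(320,244),z+39);print("cover edge",(e-s["tcp_pos"])@n)
print(delta([494.5,-6.5,210],2.085))
E
```

```text
nose along 100.48833301426123 lat -2.968037837062796
cover edge 19.54006925308591
(array([-16.87, -15.02,  -2.84]), array([-0.01,  0.09,  0.07]))
```

Call:
carry_out:
  targets:
    - {"translation": [-1.05, -0.94, -1.0], "angular": [0, 0, 0], "hand": 5.0}
    - {"translation": [-2.11, -1.88, -1.0], "angular": [0, 0, 0], "hand": 5.0}
    - {"translation": [-2.11, -1.88, -0.8], "angular": [0, 0, 0], "hand": 5.0}
    - {"translation": [-2.11, -1.88, 0], "angular": [0, 0, 0], "hand": 5.0}
    - {"translation": [-2.11, -1.88, 0], "angular": [0, 0, 0], "hand": 5.0}
    - {"translation": [-2.11, -1.88, 0], "angular": [0, 0, 0], "hand": 5.0}
    - {"translation": [-2.11, -1.88, 0], "angular": [0, 0, 0], "hand": 5.0}
    - {"translation": [-2.11, -1.88, 0], "angular": [0, 0, 0], "hand": 5.0}
    - {"translation": [-1.05, -0.94, 2.0], "angular": [0, 0, 0], "hand": 5.0}
    - {"translation": [0, 0, 3.0], "angular": [0, 0, 0], "hand": 5.0}
    - {"translation": [0, 0, 3.0], "angular": [0, 0, 0], "hand": 5.0}
    - {"translation": [0, 0, 3.0], "angular": [0, 0, 0], "hand": 5.0}

```text
t: 20.9
tcp_pos: [494.4, -6.1, 98.4]
orientation: [-3.142, 0.001, 2.087]
ft_force: [1.3, -0.6, -2.6]
grip_width: 56.3
```

Call:
carry_out:
  targets:
    - {"translation": [0, 0, 3.0], "angular": [0, 0, 0], "hand": 5.0}
    - {"translation": [0, 0, 2.5], "angular": [0, 0, 0], "hand": 5.0}
    - {"translation": [0, 0, 1.5], "angular": [0, 0, 0], "hand": 5.0}
    - {"translation": [0, 0, 0.6], "angular": [0, 0, 0], "hand": 5.0}
    - {"translation": [0, 0, 0], "angular": [0, 0, 0], "hand": 5.0}
    - {"translation": [0, 0, 0], "angular": [0, 0, 0], "hand": 5.0}

```text
t: 21.5
tcp_pos: [495.2, -6.8, 24.1]
orientation: [3.141, 0.001, 2.085]
ft_force: [0.4, 0.1, -3.6]
grip_width: 56.1
```

```bash
python3 - <<'E'
from h import *
s=telemetry.sense();print(s["ft_force"].round(1),s["orientation"]);print(delta([494.5,-6.5,9.2],2.085))
E
```

```text
[ 0.4  0.1 -3.6] [3.14061357e+00 8.78835509e-04 2.08545061e+00]
(array([ 0.06, -0.05,  1.49]), array([0.06, 0.05, 0.03]))
```

Call:
carry_out:
  targets:
    - {"translation": [0, 0, 0.6], "angular": [0, 0, 0], "hand": 5.0}
    - {"translation": [0, 0, 0.4], "angular": [0, 0, 0], "hand": 5.0}
    - {"translation": [0, 0, 0.3], "angular": [0, 0, 0], "hand": 5.0}
    - {"translation": [0, 0, 0.15], "angular": [0, 0, 0], "hand": 5.0}
    - {"translation": [0, 0, 0], "angular": [0, 0, 0], "hand": 5.0}
    - {"translation": [0, 0, 0], "angular": [0, 0, 0], "hand": 5.0}

```text
t: 22.1
tcp_pos: [494.5, -7.1, 9.0]
orientation: [-3.141, 0.0, 2.085]
ft_force: [-4.3, -1.5, 8.2]
grip_width: 56.1
```

In contact with the mat (8 N); let go gently and retreat.

Call:
carry_out:
  targets:
    - {"translation": [0, 0, -0.05], "angular": [0, 0, 0], "hand": 5.0}
    - {"translation": [0, 0, 0], "angular": [0, 0, 0], "hand": 5.8}
    - {"translation": [0, 0, 0], "angular": [0, 0, 0], "hand": 6.5}
    - {"translation": [0, 0, 0], "angular": [0, 0, 0], "hand": 8.5}
    - {"translation": [0, 0, 0], "angular": [0, 0, 0], "hand": 8.5}
    - {"translation": [0, 0, 0], "angular": [0, 0, 0], "hand": 8.5}
    - {"translation": [0, 0, -1.5], "angular": [0, 0, 0], "hand": 8.5}
    - {"translation": [0, 0, -3.0], "angular": [0, 0, 0], "hand": 8.5}
    - {"translation": [0, 0, -4.0], "angular": [0, 0, 0], "hand": 8.5}
    - {"translation": [0, 0, -4.0], "angular": [0, 0, 0], "hand": 8.5}
    - {"translation": [0, 0, -4.0], "angular": [0, 0, 0], "hand": 8.5}
    - {"translation": [0, 0, -4.0], "angular": [0, 0, 0], "hand": 8.5}

```text
t: 23.3
tcp_pos: [494.1, -6.5, 216.8]
orientation: [3.141, -0.0, 2.086]
ft_force: [0.9, -0.4, 0.0]
grip_width: 84.7
```

Call:
carry_out:
  targets:
    - {"translation": [-4, 0, 0], "angular": [0, 0, 0], "hand": 8.5}
    - {"translation": [-4, 0, 0], "angular": [0, 0, 0], "hand": 8.5}
    - {"translation": [-3, 0, 0], "angular": [0, 0, 0], "hand": 8.5}
    - {"translation": [0, 0, 0], "angular": [0, 0, 0], "hand": 8.5}
    - {"translation": [0, 0, 0], "angular": [0, 0, 0], "hand": 8.5}

```text
t: 23.8
tcp_pos: [548.5, -102.7, 214.8]
orientation: [3.141, -0.001, 2.085]
ft_force: [-0.8, 0.6, -0.7]
grip_width: 85.0
```

```bash
python3 - <<'E'
from h import *
s=telemetry.sense();print(s["t"],s["tcp_pos"].round(1),s["ft_force"].round(1))
a=get_image("top")[100:300,100:360];b=get_image("wrist");cv2.imwrite("pics/end.png",np.hstack([cv2.resize(a,(390,300)),cv2.resize(b,(410,300))]));cv2.imwrite("pics/wend.png",b)
n=np.array([np.cos(2.085),np.sin(2.085),0]);l=np.array([-n[1],n[0],0]);k=np.array([410/640,.75])
for nm,c,z in(("tin centre at rim",[477.5,23.5],39),):
  for X,w in((68,27),(68,-27),(-17,30),(-17,-27)):print((w2pix("wrist",np.r_[c,z+3*(X<0)]+X*n+w*l)*k+[390,0]).round(0))
E
```

```text
23.8 [ 548.5 -102.7  214.8] [-0.8  0.6 -0.7]
[574. -44.]
[613. -44.]
[573.  36.]
[612.  36.]
```

View pics/end.png

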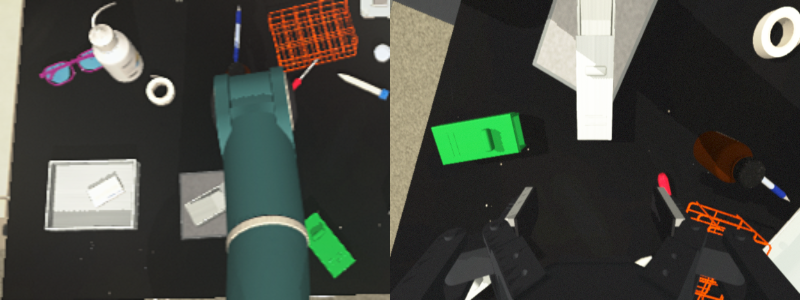

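The carton lies in the tray at (105,190). The tin stands upright on the mat with its cover open and its edge at row 36, as predicted, within about 3 mm. The bystanders have not moved and the gripper is clear.

```bash
python3 -c "
from bench import bot
print(bot.job_done())"
```

```text
the job is handed in; nothing more can be done
None
```

I finished the job and handed it in at about 24 s of robot time, well inside the 72 s limit. No verdict was reported.

- **Carry:** I took the smaller bare-metal tin with its cover pinched shut, set it on the middle of the mat and let go.
- **Tip:** I pushed the cover back by its rib and gripped the tin again across the flap. I then tipped the nose down about 82° over the tray, and the carton slid out untouched.
- **Return:** I stood the empty tin upright on the mat again, let go and moved the gripper clear.

**Last checks:**
- The carton lies flat in the tray. The tin was seen empty and stands on the mat with its cover still back.
- The tin sits within about 3 mm of the mat's centre sideways. I judged its centring along its length only by the cover edge, because the nose end was outside the last wrist view.
- The bystanders I could see had not moved. The arm hid part of the mat and bench in the last top view.
- The highest wrist force read at the end of a move was about 9 N.
- The top and wrist cameras disagreed by up to 5 mm on the tin's starting position. I used the wrist camera for the grasps.

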